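Set the extractor's iris damper to its set mark and switch it on

ROBOT

A 7-joint arm with a two-finger parallel gripper is mounted at the origin on a cart in front of the work surface, level with it; the furniture and walls round the work are solid. World frame = base frame: x ahead of the robot, y to its left, z up, the work surface at z = 0. Lengths are in mm, angles in rad, forces in N, time in s.
With the tool pointing down it reaches from about 350 to 900 mm from the base axis. Payload 8.1 kg.
Tool frame: the origin (TCP) lies midway between the tips of the shut fingers; the grasp point (between the pads) lies 19 mm behind it; z points along the fingers, y is the line along which they close (so a half turn about z gives the same grasp; the last joint's range is limited). The gripper opens to 85 mm and grips with 20 to 120 N. Pads are 22 mm wide; open, the fingers measure 114 mm over their backs; the gripper's body (76 mm by 85 mm) begins 54 mm behind the grasp point. The pads swing forward as they close: fully open they stand 13 mm farther back than shut.
Start: joints at [-1.219, 0.434, 0.025, 1.573, -0.012, 1.134, -0.075], TCP at [274.579, 561.469, 231.323] pointing down, gripper open.
Joint ranges: [-2.62, 2.62], [-0.44, 2.09], [-1.27, 1.32], [0.08, 2.57], [-1.32, 4.46], [0.12, 2], [-2.74, 2.74]. Speed limits (rad/s): [2.22, 2.22, 3.01, 3.01, 3.14, 3.14, 3.14].

INTERFACE

Orientations are given as a unit quaternion [w, x, y, z].
In Python, from station import get_obs, get_image, finish_job gives the robot as it stands. The module is installed in compiled form; this text tells all that it offers.
- The arm moves only by the tool arm_command, never from a script. Its argument "steps" is a list of rows, each a list of 2 entries, a list of its own where there are three numbers: the shift along the tool's x, y, z in units of 0.04 m (1.0 is 0.04 m), then the turn, a rotation vector about the tool's x, y, z in units of 6 degrees (1.0 is 6 degrees). A call has exactly 8 rows; each row shifts and turns the commanded pose from where the row before left it, along the tool's axes as they then stand; what a row does not reach is not made up. A row lasts 1/8 s, in which the tool goes at most 62.5 mm and 10.7 degrees, less where a joint would pass 70% of its speed; a pose out of reach is approached as far as the arm can. A call with a number of a shift or a turn outside -1 to 1 is refused whole. A call with a gripper value outside its range is refused whole. "fingers" is the closure in counts, from 0 (fully open) to 255 (shut), set as the call begins (left out, the last holds). The fingers move at their own pace and stop on an object; the grip force is fixed at half the most. Time passes only in rows, so rows that do not move let the fingers close, or fill a call up. It gives the time, the measured TCP pose, the force, the opening and the grip force at its end, in the units of the state.
- get_obs(): the state, without advancing time (a new reading comes with each control period).
- get_image(name): name is "scene" or "top"; returns a dict with "frame" (420x560x3 uint8, red, green, blue), "fx", "fy", "cx", "cy" (pixels), "R" (3x3) and "t" (3): a world point X has camera coordinates R X + t. Camera axes: x right, y down, z forward; pixel columns grow to the right and rows downward; lengths in mm; the calibration is good to about 2 mm. A picture is of the moment at which its call begins. There is no depth.
- finish_job(): hands the job in; it is judged then, once.
The state is a dict: "time": time; "joint_pos": joint angles; "qvel": joint speeds; "joint_torque": joint torques, N m; "tool_pos": TCP position; "orientation": TCP orientation; "contact_force": force on the tool from outside, world axes, zero at the start; "ft_torque": the same for the moment, N m; "grip_width": opening from 0.0 (shut) to 1.0 (fully open); "grip_force": force on a finger pad.
Only numpy, scipy, OpenCV 4.12 (cv2) and the standard library are available. Lean on these libraries where they do the work, as an engineer would, in place of code of your own. Each camera call takes 0.05 s, during which the arm holds its last target. There are 200 camera calls.

TASK

Get the bench-top dust extractor ready for sanding at the lathe: push the yellow tab of its damper lever round the scale with a fingertip until the lever's pointer stands exactly at the red set mark, then press the green-dotted half of its rocker switch fully down and take the hand away. Only push and press with the fingers: do not pinch the tab, do not shift the red mark, and leave the other things where they lie.

Things in the scene. Friction and masses are not known exactly. Their poses are not given: they have to be found in the camera images.
- extractor: grey bench-top dust extractor 265 x 250 x 86 mm, fixed; origin under its centre, x from its louvred front to its back, y to the left seen from its front. On top: iris damper (above table: turning ring 105 mm, 167 mm across; grey cover with screws 111 mm, 154 mm across; spigot 124 mm, 91 mm across), white scale sector round its front left, rocker switch in the front right corner
- damper_axis (a point): point on the upright turning axis of the damper, 20 mm behind the box's centre, at the height of the lever's flat upper side (100.5 mm above the table)
- damper_lever (a joint): angle of the damper's ring and lever, rad: 0 at its right-hand stop (iris nearly shut), 1.70 at its left-hand stop (iris wide open); grows clockwise seen from above. The lever turns stiffly (about 2.5 N at the tab) and stays where it is left, without spring or backlash. Starts between 0.05 and 0.5
- lever_tab (a point): centre of the upright yellow tab on the lever: 22 mm along the lever, 11.6 mm thick across it, 32 mm tall, 94 mm from the axis. Its foot stands on the lever's flat upper side 100.5 mm above the table, its top is 132.5 mm above the table. It is two half shells, damper_lever_c13 on the right side, damper_lever_c14 on the left. Push on its broad flat side (the side facing along the arc)
- pointer (a point): tip of the steel pointer at the lever's outer end, 114 mm from the axis, in line with axis and tab
- set_mark (a point): the place where the pointer must stand: 114 mm from the axis, right in front of the inner point of the red rider (the set mark), at the pointer's height. The red rider is a clip about 18 x 12 mm over the rim of the white scale, 115 to 133 mm from the axis; its top is 95 mm above the table, lower than the lever
- rider (a joint): angle of the red rider on the scale, rad, counted like damper_lever: the pointer stands at the mark when both values are equal. It lies between 0.85 and 1.5 and must not be shifted
- rocker (a joint): tilt of the black rocker switch, rad: 0 off (half with the green dot raised), 0.4 on (that half fully down and level); stays where it is left. Pressing it takes 2 to 3 N, then it comes to a hard stop
- rocker_on (a point): point on the surface of the rocker's half with the green dot, 16.5 mm from its pivot line; that half is 22 mm long and 24 mm wide. Off: 102 mm above the table, its outer edge 104 mm; fully down: level at 95.5 mm. The bezel round it is 56 x 32 mm and only 90 mm above the table
- rocker_pivot (a point): centre of the rocker, on its pivot line, 95.5 mm above the table; the half with the green dot lies on the extractor's +y side (left as seen from the front), the other half on its -y side
- insul_tape: roll of yellow tape 58 mm across, 18 mm high, lying loose on the extractor's top at the back left; a bystander; origin under its centre
- screw_tin: green tin box 84 x 123 x 41 mm, bystander; a tall gooseneck lamp rises from the table to its right: keep the arm clear of it; origin under its centre
- screwdriver: blue screwdriver 175 mm long lying on the table, bystander; origin under its centre
- glass_jar: glass jar 61 mm across, 72 mm high, bystander; origin under its centre
- round_case: round black zip case 74 x 82 x 32 mm, bystander; origin under its centre

How it is judged:
By the outcome, as a careful person would: the job done as asked, in the order asked, and still so for the second after the job is handed in, with the robot touching nothing.
It also fails if it takes over 53 s, if anything falls off the work surface, if the arm or the gripper's body presses on something with over 40 N, if the wrist force passes 120 N, or if a joint passes its speed limit or range.

## Working session

There is one attempt and no reset: what is moved stays moved. The work goes in short steps, Python scripts to look and compute and a tool call to move; the robot and the scene stay as the last step left them, time stands still between calls to the robot, and variables do not carry over. Pictures are saved under pics/ and viewed, at most 10 in all, crops included, and the job is handed in when it is done.

Besides the shell and the picture viewer there is one more tool, called after "Call:" as a command line: name --argument value ..., lists and objects as JSON in quotes. arm_command: Moves the arm, as the interface text tells. Its arguments: {"type":"object","properties":{"steps":{"type":"array","items":{"type":"array"}},"fingers":{"type":"number"}},"required":["steps"]}

```bash
mkdir -p pics
python3 - <<'E'
from station import *
import cv2,numpy as np,pickle
o=get_obs();print({k:np.round(o[k],3).tolist() for k in o})
for n in("top","scene"):
    d=get_image(n);pickle.dump(d,open(n+"0.pkl","wb"));cv2.imwrite(f"pics/{n}0.png",d["frame"][:,:,::-1]);print(n,d["fx"],d["cx"],d["cy"],np.round(d["R"],3).tolist(),np.round(-np.array(d["R"]).T@d["t"]))
E
```

```text
{'time': 0.0, 'joint_pos': [-1.219, 0.435, 0.025, 1.574, -0.012, 1.134, -0.075], 'qvel': [0.001, 0.002, 0.002, 0.002, 0.001, -0.0, -0.0], 'joint_torque': [0.001, -67.048, 1.025, -31.621, 0.016, 0.012, -0.0], 'tool_pos': [274.34, 560.999, 230.516], 'orientation': [-0.0, 0.225, 0.974, -0.001], 'contact_force': [0.128, -0.55, 0.295], 'ft_torque': [0.068, 0.006, 0.009], 'grip_force': 0.0, 'grip_width': 1.0}
top 379.2442084616039 275.65692067185955 206.65056100161965 [[-0.011, -1.0, 0.009], [-0.989, 0.01, -0.151], [0.151, -0.011, -0.989]] [ 421.   54. 1043.]
scene 431.9634194539231 286.6702412344172 211.32067508716534 [[0.894, -0.447, -0.018], [-0.26, -0.486, -0.834], [0.365, 0.751, -0.551]] [ 111. -801.  732.]
```

View pics/top0.png

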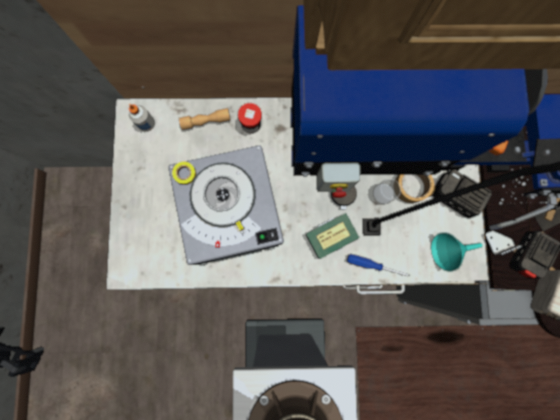

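View pics/scene0.png

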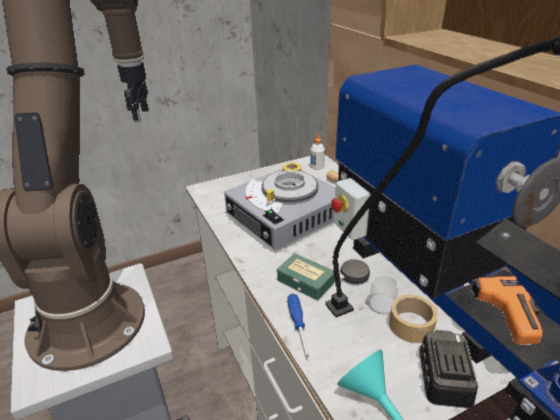

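The top view shows the extractor at px 170–282 × 147–262. The lever tab is at about (239,225), the red rider at (218,244), the rocker at (267,236) with its green dot on the left, and the tape at (183,172). Next I'll zoom in.

Run:
```python
import cv2,pickle,numpy as np
a=pickle.load(open("top0.pkl","rb"))["frame"][180:265,175:290,::-1];cv2.imwrite("pics/c1.png",cv2.resize(a,None,fx=6.9,fy=6.9,interpolation=cv2.INTER_CUBIC))
a=pickle.load(open("scene0.pkl","rb"))["frame"][155:245,220:340,::-1];cv2.imwrite("pics/c2.png",cv2.resize(a,None,fx=6.6,fy=6.6,interpolation=cv2.INTER_CUBIC))
```

```text
(no output)
```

View pics/c1.png

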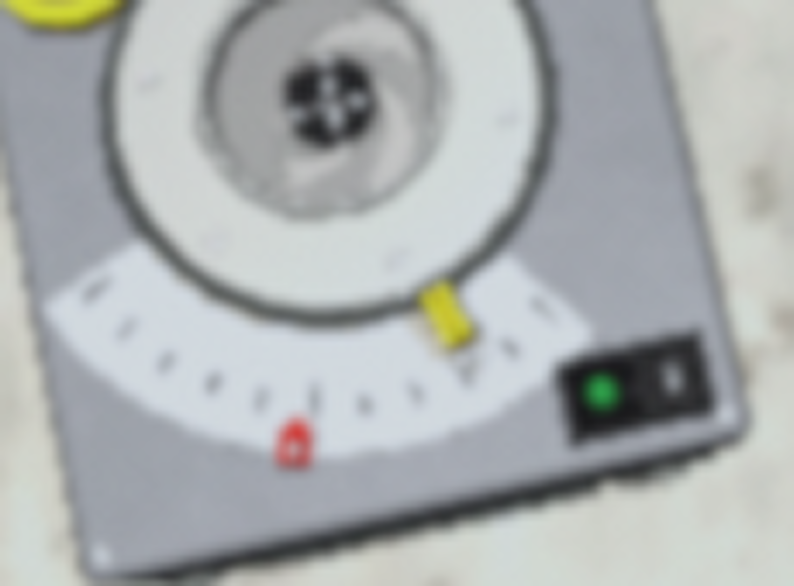

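View pics/c2.png

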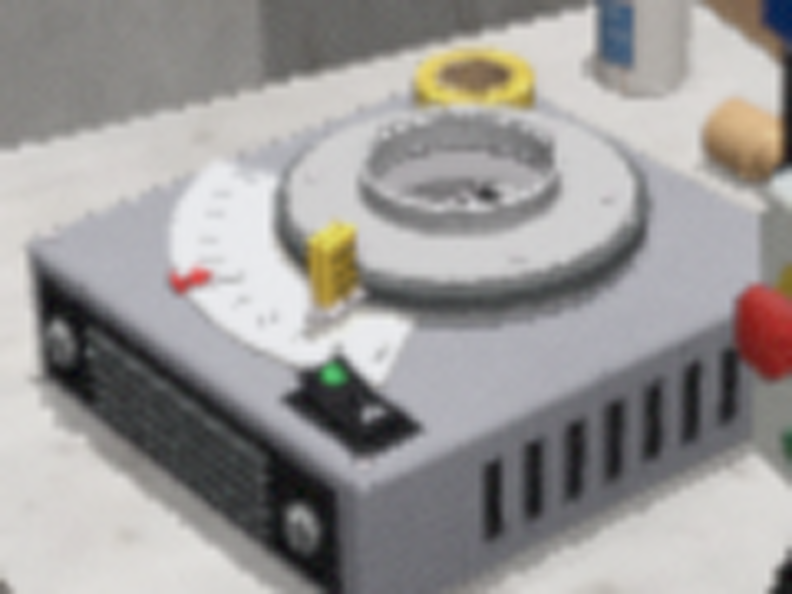

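The crops show the yellow tab at about (239,225), the red rider with its point inward at (218,244), and the green dot on the rocker's left half at (262,237). The path from the tab to the rider is clear. Now I'll measure.

```bash
cat > h.py <<'E'
import cv2,numpy as np
from scipy.optimize import least_squares
def ray(d,uv,z):
    uv=np.atleast_2d(uv).astype(float);R=np.array(d["R"]);c=-R.T@np.array(d["t"])
    v=np.c_[(uv[:,0]-d["cx"])/d["fx"],(uv[:,1]-d["cy"])/d["fy"],np.ones(len(uv))]@R
    return (c+v*((z-c[2])/v[:,2])[:,None])[:,:2]
def cen(w,box):
    x0,y0,x1,y1=box;s=w[y0:y1,x0:x1].astype(float);y,x=np.mgrid[y0:y1,x0:x1]
    return np.array([(s*x).sum(),(s*y).sum()])/s.sum(),s.sum()
def chans(d):
    r,g,b=[d["frame"][:,:,i].astype(float) for i in range(3)]
    cl=lambda a:np.clip(a,0,None)
    return dict(red=cl(r-np.maximum(g,b)-40),yel=cl(np.minimum(r,g)-b-40),gre=cl(g-np.maximum(r,b)-30))
def soft(w): return np.clip(w/(0.5*w.max()),0,1)
def circ(P):
    f=lambda p:np.hypot(*(P-p[:2]).T)-p[2]
    return least_squares(f,[*P.mean(0),70],loss="soft_l1").x
E
python3 - <<'E'
import pickle
from h import *
d=pickle.load(open("top0.pkl","rb"));s=pickle.load(open("scene0.pkl","rb"))
B=(180,205,285,262);C=chans(d)
g=cv2.cvtColor(d["frame"],cv2.COLOR_RGB2GRAY)
# disc edges: radial scan at heights for light cover -> dark ring
up=g.astype(np.float32);c0=np.array([222.,194.])
for h,rn,lo,hi in((111,77,.9,1.0),):
    P=[]
    for a in np.arange(0,2*np.pi,.05):
        rr=np.arange(24,36,.1);u=c0+rr[:,None]*[np.cos(a),np.sin(a)]
        v=cv2.remap(up,u[:,0].astype(np.float32)[None],u[:,1].astype(np.float32)[None],cv2.INTER_LINEAR)[0]
        P.append(u[np.argmin(np.gradient(cv2.GaussianBlur(v[:,None],(1,9),2)[:,0]))])
    A=circ(ray(d,P,h));print("axis top",A.round(1),"rms",np.std(np.hypot(*(ray(d,P,h)-A[:2]).T)-A[2]))
A=A[:2]
for n,z,bx in(("yel",116.5,B),("red",91.5,B),("gre",101.5,B)):
    w=soft(C[n][B[1]:B[3],B[0]:B[2]]);W=np.zeros_like(C[n]);W[B[1]:B[3],B[0]:B[2]]=w
    p,a=cen(W,B);q=ray(d,p,z)[0];r=q-A;print("top",n,p.round(1),a.round(1),q.round(1),"r",np.hypot(*r).round(1),"phi",np.arctan2(r[1],r[0])%(2*np.pi))
C=chans(s)
for n,z,B in(("yel",116.5,(262,185,278,205)),("red",91.5,(243,192,255,202)),("gre",101.5,(264,206,276,216))):
    w=soft(C[n][B[1]:B[3],B[0]:B[2]]);W=np.zeros_like(C[n]);W[B[1]:B[3],B[0]:B[2]]=w
    p,a=cen(W,B);q=ray(s,p,z)[0];r=q-A;print("scene",n,p.round(1),a.round(1),q.round(1),"r",np.hypot(*r).round(1),"phi",np.arctan2(r[1],r[0])%(2*np.pi))
# box outline and bezel
hsv=cv2.cvtColor(d["frame"],cv2.COLOR_RGB2HSV)
m=(g<60).astype(np.uint8);m[:228]=0;m[246:]=0;m[:,:254]=0;m[:,279:]=0
k=max(cv2.findContours(m,0,2)[0],key=cv2.contourArea);R=cv2.minAreaRect(ray(d,k[:,0],90).astype(np.float32));print("bezel",R)
m=((hsv[...,1]>12)&(hsv[...,1]<70)&(hsv[...,0]>105)&(g>90)&(g<190)).astype(np.uint8);m[:140]=0;m[270:]=0;m[:,:160]=0;m[:,295:]=0
m=cv2.morphologyEx(m,cv2.MORPH_OPEN,np.ones((3,3)))
k=max(cv2.findContours(m,0,2)[0],key=cv2.contourArea);R=cv2.minAreaRect(ray(d,k[:,0],86).astype(np.float32));print("box",R)
E
```

```text
axis top [597.3 177.5  76.5] rms 0.596306475642708
top yel [239.2 225.2] 38.9 [517.6 133.9] r 90.9 phi 3.641821799763251
top red [217.3 243.5] 19.5 [474.7 190.5] r 123.3 phi 3.036286822427171
top gre [261.7 236.3] 14.1 [490.8  79.2] r 145.0 phi 3.8869739624233675
scene yel [269.6 193.9] 56.7 [515.7 137.4] r 90.9 phi 3.598497359371987
scene red [248.3 196.9] 10.9 [471.9 189.5] r 126.0 phi 3.0464093749921646
scene gre [270.  211.2] 7.8 [489.4  79.4] r 145.9 phi 3.8796899878069127
bezel ((493.05657958984375, 67.04399108886719), (25.61475372314453, 48.76409912109375), 12.354063987731934)
box ((576.9300537109375, 172.6798553466797), (260.7897033691406, 244.13861083984375), 12.319851875305176)
```

Call:
arm_command --steps '[[[-0.67,-0.455,0],[0,0,0]],[[-0.67,-0.455,0],[0,0,0]],[[-0.67,-0.455,0],[0,0,0]],[[-0.67,-0.455,0],[0,0,0]],[[-0.67,-0.455,0],[0,0,0]],[[-0.67,-0.455,0],[0,0,0]],[[-0.67,-0.455,0],[0,0,0]],[[-0.67,-0.455,0],[0,0,0]]]' --fingers 255

```text
time: 1.1
tool_pos: [403.5, 335.3, 231.0]
orientation: [-0.0, 0.225, 0.974, -0.0]
contact_force: [0.5, 0.7, 0.2]
grip_width: 0.001
grip_force: 0.0
```

Call:
arm_command --steps '[[[-0.67,-0.455,0],[0,0,0]],[[-0.67,-0.455,0],[0,0,0]],[[-0.67,-0.455,0],[0,0,0]],[[-0.67,-0.455,0],[0,0,0]],[[-0.67,-0.455,0],[0,0,0]],[[-0.67,-0.455,0],[0,0,0]],[[-0.67,-0.455,0],[0,0,0]],[[-0.67,-0.455,0],[0,0,0]]]'

```text
time: 2.1
tool_pos: [532.0, 110.5, 231.0]
orientation: [-0.0, 0.225, 0.974, -0.0]
contact_force: [0.5, -0.1, -0.1]
grip_width: -0.002
grip_force: 0.0
```

Call:
arm_command --steps '[[[0,0,0],[0,0,0.8]],[[0,0,0],[0,0,0.8]],[[0,0,0],[0,0,0.8]],[[0,0,0],[0,0,0.75]],[[0,0,0],[0,0,0]],[[0,0,0],[0,0,0]],[[0,0,0],[0,0,0]],[[0,0,0],[0,0,0]]]'

```text
time: 3.1
tool_pos: [531.8, 111.5, 231.3]
orientation: [0.0, 0.382, 0.924, 0.0]
contact_force: [-0.4, 0.2, 0.8]
grip_width: 0.002
grip_force: 0.0
```

Call:
arm_command --steps '[[[0,0,0.4],[0,0,0]],[[0,0,0.4],[0,0,0]],[[0,0,0.4],[0,0,0]],[[0,0,0.4],[0,0,0]],[[0,0,0.4],[0,0,0]],[[0,0,0.28],[0,0,0]],[[0,0,0],[0,0,0]],[[0,0,0],[0,0,0]]]'

```text
time: 4.1
tool_pos: [532.2, 111.5, 140.5]
orientation: [0.0, 0.382, 0.924, 0.0]
contact_force: [0.3, 0.4, -0.5]
grip_width: -0.001
grip_force: 0.0
```

Run:
```python
from station import *
import cv2,numpy as np
a=get_image("scene")["frame"][120:240,210:340,::-1];b=get_image("top")["frame"][170:265,165:290,::-1]
a=cv2.resize(a,(400,369),interpolation=2);b=cv2.resize(b,(400,304),interpolation=2)
cv2.imwrite("pics/c3.png",np.hstack([a,cv2.copyMakeBorder(b,0,65,0,0,0)]))
```

```text
(no output)
```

View pics/c3.png

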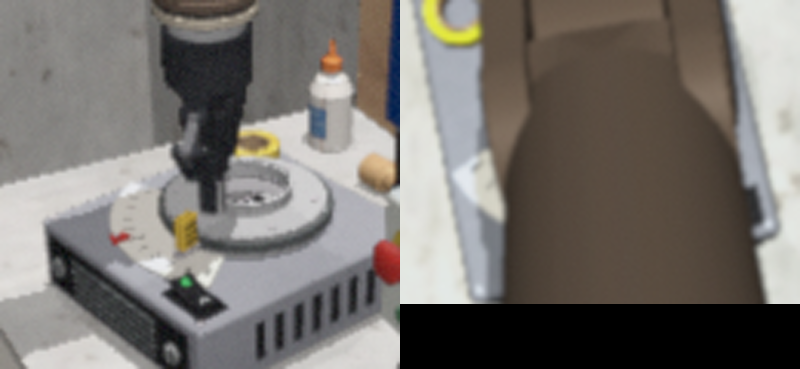

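Call:
arm_command --steps '[[[0,0,0.2],[0,0,0]],[[0,0,0.2],[0,0,0]],[[0,0,0.23],[0,0,0]],[[0,0,0],[0,0,0]],[[0.094,0.002,0],[0,0,0.382]],[[0.094,0.002,0],[0,0,0.382]],[[0.094,0.002,0],[0,0,0.382]],[[0.094,0.002,0],[0,0,0.382]]]'

```text
time: 5.2
tool_pos: [522.5, 122.3, 115.0]
orientation: [0.0, 0.456, 0.89, -0.0]
contact_force: [1.4, -2.0, -1.0]
grip_width: -0.001
grip_force: 1.3
```

Call:
arm_command --steps '[[[0.094,0.002,0],[0,0,0.382]],[[0.094,0.002,0],[0,0,0.382]],[[0.094,0.002,0],[0,0,0.382]],[[0.094,0.002,0],[0,0,0.382]],[[0.094,0.002,0],[0,0,0.382]],[[0.094,0.002,0],[0,0,0.382]],[[0.094,0.002,0],[0,0,0.382]],[[0,0,0],[0,0,0]]]'

```text
time: 6.2
tool_pos: [510.0, 146.0, 115.0]
orientation: [0.0, 0.575, 0.818, -0.0]
contact_force: [-0.5, -1.3, 0.5]
grip_width: 0.004
grip_force: 0.5
```

```bash
cat > look.py <<'E'
from station import *
from h import *
import sys,pickle
A=np.array([597.3,177.5])
def wrap(a): return a%(2*np.pi)
def tab(n,B):
    d=get_image(n);C=chans(d)["yel"];w=soft(C[B[1]:B[3],B[0]:B[2]]);W=np.zeros_like(C);W[B[1]:B[3],B[0]:B[2]]=w
    p,a=cen(W,B);q=ray(d,p,116.5)[0];r=q-A;print(n,p.round(1),a.round(1),q.round(1),np.hypot(*r).round(1),"phi",wrap(np.arctan2(r[1],r[0])).round(3))
    return d
if __name__=="__main__":
    o=get_obs();r=o["tool_pos"][:2]-A;print("finger phi",wrap(np.arctan2(r[1],r[0])),np.hypot(*r),o["contact_force"])
    d=tab("scene",(235,170,285,215));cv2.imwrite(f"pics/{sys.argv[1]}.png",cv2.resize(d["frame"][150:240,220:340,::-1],None,fx=6,fy=6,interpolation=2))
E
python3 look.py d1
```

```text
finger phi 3.487679116216488 92.82041432689607 [-0.478043   -1.31376452  0.53542626]
scene [260.6 191.2] 31.1 [499.6 162.8] 98.8 phi 3.291
```

View pics/d1.png

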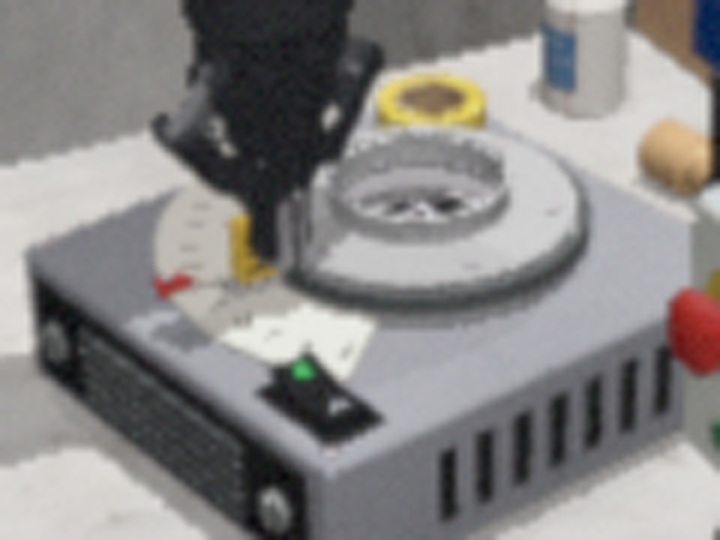

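Call:
arm_command --steps '[[[0.094,0.002,0],[0,0,0.382]],[[0.094,0.002,0],[0,0,0.382]],[[0.094,0.002,0],[0,0,0.382]],[[0.094,0.002,0],[0,0,0.382]],[[0.094,0.002,0],[0,0,0.382]],[[-0.2,0,0],[0,0,0]],[[-0.3,0,-0.5],[0,0,0]],[[0,0,-1.0],[0,0,0]]]'

```text
time: 7.25
tool_pos: [507.4, 142.6, 174.5]
orientation: [-0.0, 0.654, 0.757, -0.002]
contact_force: [0.6, -0.0, 0.5]
grip_width: 0.002
grip_force: 0.0
```

Call:
arm_command --steps '[[[0,0,-1.0],[0,0,0]],[[1,0,-0.4],[0,0,0]],[[1,0,0],[0,0,0]],[[1,0,0],[0,0,0]],[[1,0,0],[0,0,0]],[[1,0,0],[0,0,0]],[[1,0,0],[0,0,0]],[[1,0,0],[0,0,0]]]'

```text
time: 8.25
tool_pos: [467.7, 422.2, 231.0]
orientation: [-0.0, 0.653, 0.757, 0.0]
contact_force: [1.2, 0.3, 0.9]
grip_width: -0.001
grip_force: 0.0
```

```bash
cat > both.py <<'E'
from look import *
d=tab("top",(180,215,262,262));tab("scene",(235,170,285,215))
pickle.dump(d,open("t.pkl","wb"))
cv2.imwrite(f"pics/{sys.argv[1]}.png",cv2.resize(d["frame"][170:265,170:290,::-1],None,fx=6,fy=6,interpolation=2))
C=chans(d)["red"];B=(195,222,245,262);w=np.zeros_like(C);w[B[1]:B[3],B[0]:B[2]]=soft(C[B[1]:B[3],B[0]:B[2]])
p,a=cen(w,B);r=ray(d,p,91.5)[0]-A;print("red",p.round(1),a.round(1),np.hypot(*r).round(1),wrap(np.arctan2(r[1],r[0])).round(3))
E
python3 both.py e1
```

```text
top [218.7 230.1] 43.3 [506.  183.8] 91.5 phi 3.073
scene [259.1 186.8] 63.3 [505.7 187.2] 92.1 phi 3.036
red [217.3 243.5] 19.6 123.3 3.036
```

View pics/e1.png

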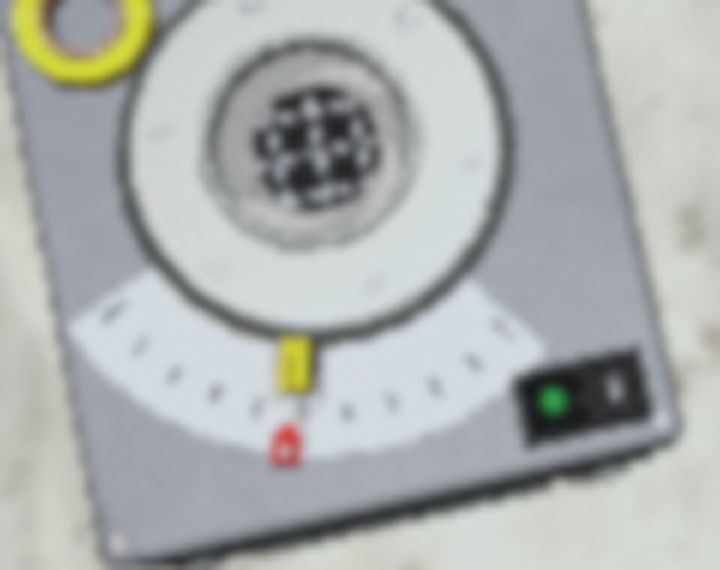

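The tab is at crop (294,363), slightly right of the rider at (287,445), which hasn't moved. I'll difference this against the first image to isolate the lever and pointer.

Run:
```python
from look import *
a=pickle.load(open("top0.pkl","rb"))["frame"].astype(int);T=pickle.load(open("t.pkl","rb"));b=T["frame"].astype(int)
D=(b-a)[218:250,205:233]
print("sumabs");[print(218+i,*["%4d"%v for v in r]) for i,r in enumerate(np.abs(D).sum(2)[:, 5:24])]
R,t=np.array(T["R"]),np.array(T["t"])
def pj(X): c=R@X+t;return np.round([T["fx"]*c[0]/c[2]+T["cx"],T["fy"]*c[1]/c[2]+T["cy"]],1)
for ph in(3.036,3.075,3.10):
    u=np.array([np.cos(ph),np.sin(ph)]);print(ph,[pj(np.r_[A+r*u,z]).tolist() for r,z in((83,132.5),(105,132.5),(94,100.5),(108,98),(114,98),(115,95),(133,95))])
print("yel hue px");y=chans(T)["yel"][218:242,210:229].astype(int)+0
[print(218+i,*["%4d"%v for v in r]) for i,r in enumerate(y)]
```

```text
sumabs
218    8    6    6    7    7    6    4    6    4    7    8    5    4    7    5    5    3    5    6
219    5    6    3    6    4    7    5    6    4    6    6    7    9    4    7    6    5    5    7
220    3    6    9    6    6    7    6    6    8    4    5    5    7    6    6    5    5    7    4
221    9   11    7    8    5    7    6    9    6    7    7    5    5    6    6    6    4    5    4
222   18   14    6    0    1    6    3   11    3    8    6    6    7    7    6    6    6    6    6
223    8    7    1   14    6    4    8    6    6    8    5    8    9    9   10    6    0    4    3
224   24    6    5   12    7    6   13    9    5    6    9    5    6   11   18    8    3    5    6
225   24    1   12   11    4   10   28   54   52   51   45   23    3    8   15    7    8    8    6
226    7    9   23   20    9    7   54  128  153  152  144   84   29   25   11   11    8   27    8
227    4   10   21   14    1   34   62  133  185  195  177   93  148  113   46   16   20   42   23
228    5    4    9    4    7   56  113  130  162  178  153  228  275  178   60    9   16   27   17
229 
[... 4116 characters left out ...]
 0    0
235    0    0    0    0    0    0    0    0    0    2    0    0    0    0    0    0    0    0    0
236    0    0    0    0    0    0    0    0    0    0    0    0    0    0    0    0    0    0    0
237    0    0    0    0    0    0    0    0    0    0    0    0    0    0    0    0    0    0    0
238    0    0    0    0    0    0    0    0    0    0    0    0    0    0    0    0    0    0    0
239    0    0    0    0    0    0    0    0    0    0    0    0    0    0    0    0    0    0    0
240    0    0    0    0    0    0    0    0    0    0    0    0    0    0    0    0    0    0    0
241    0    0    0    0    0    0    0    0    0    0    0    0    0    0    0    0    0    0    0
```

Call:
arm_command --steps '[[[-1,0,0],[0,0,0]],[[-1,0,0],[0,0,0]],[[-1,0,0],[0,0,0]],[[-1,0,0],[0,0,0]],[[-1,0,0],[0,0,0]],[[-1,0,0],[0,0,0]],[[-1,0,0],[0,0,0]],[[0,0,0],[0,0,0]]]'

```text
time: 9.35
tool_pos: [508.7, 139.7, 231.3]
orientation: [0.0, 0.656, 0.755, -0.0]
contact_force: [1.2, 0.3, -0.6]
grip_width: -0.001
grip_force: 0.0
```

Call:
arm_command --steps '[[[0,0,0.6],[0,0,0]],[[0,0,0.6],[0,0,0]],[[0,0,0.6],[0,0,0]],[[0,0,0.6],[0,0,0]],[[0,0,0.5],[0,0,0]],[[0,0,0],[0,0,0]],[[0,0,0],[0,0,0]],[[0,0,0],[0,0,0]]]'

```text
time: 10.35
tool_pos: [508.8, 144.8, 115.9]
orientation: [0.0, 0.654, 0.757, 0.001]
contact_force: [0.7, 0.5, 0.0]
grip_width: 0.003
grip_force: 0.0
```

Run:
```python
from look import *
o=get_obs();print(o["time"],o["tool_pos"],o["contact_force"]);r=o["tool_pos"][:2]-A;print(wrap(np.arctan2(r[1],r[0])),np.hypot(*r))
p=A+93*np.array([np.cos(3.258),np.sin(3.258)]);d=p-o["tool_pos"][:2]
w,x,y,z=o["orientation"];X=np.array([1-2*(y*y+z*z),2*(x*y+w*z)]);Y=np.array([2*(x*y-w*z),1-2*(x*x+z*z)]);print(d,"units",d@X/40,d@Y/40)
```

```text
10.35 [508.84280882 144.84111099 115.85167374] [0.68966156 0.50187861 0.03262946]
3.495273636711462 94.29357190534228
[-3.91341386 21.8574389 ] units 0.5548605500077783 -0.017137850001335934
```

Call:
arm_command --steps '[[[0.25,-0.01,0],[0,0,0.29]],[[0.15,0,0],[0,0,0]],[[0.1,0,0],[0,0,0]],[[0.055,0,0],[0,0,0]],[[0,0,0],[0,0,0]],[[-0.2,0,0],[0,0,0]],[[-0.3,0,-0.5],[0,0,0]],[[0,0,-1.0],[0,0,0]]]'

```text
time: 11.35
tool_pos: [506.2, 144.7, 174.3]
orientation: [-0.001, 0.666, 0.746, -0.002]
contact_force: [0.5, -0.3, 0.7]
grip_width: 0.003
grip_force: 0.0
```

Call:
arm_command --steps '[[[0,0,-1.0],[0,0,0]],[[1,0,-0.4],[0,0,0]],[[1,0,0],[0,0,0]],[[1,0,0],[0,0,0]],[[1,0,0],[0,0,0]],[[1,0,0],[0,0,0]],[[1,0,0],[0,0,0]],[[1,0,0],[0,0,0]]]'

```text
time: 12.35
tool_pos: [474.9, 425.4, 230.7]
orientation: [-0.0, 0.665, 0.747, -0.0]
contact_force: [1.2, -0.3, 0.6]
grip_width: 0.001
grip_force: 0.0
```

```bash
cp t.pkl t1.pkl
cat > ana.py <<'E'
import pickle
from h import *
a=pickle.load(open("top0.pkl","rb"))["frame"].astype(int);T=pickle.load(open("t.pkl","rb"));b=T["frame"].astype(int)
D=np.abs(b-a).sum(2)
[print(r,*["%4d"%v for v in D[r,210:228]]) for r in range(224,243)]
Y=chans(T)["yel"]
print("yel cols",[round(float((Y[r,205:235]*np.arange(205,235)).sum()/max(Y[r,205:235].sum(),1)),2) for r in range(226,235)])
Rr=chans(T)["red"]
for r in range(238,250):
    v=Rr[r,205:230];print(r,v.sum().round(),round(float((v*np.arange(205,230)).sum()/max(v.sum(),1)),2),end="; ")
E
python3 both.py e2;python3 ana.py
```

```text
top [217.9 230.1] 42.4 [506.1 185.9] 91.6 phi 3.05
scene [258.9 186.5] 65.6 [506.  188.9] 92.0 phi 3.017
red [217.3 243.5] 19.7 123.3 3.036
224   12    6    8   11    5    7   17   14    0   13    4    1    4   13   17   12    8    4
225    3    3   16   14    1   23   59   68   54   44   23    5    1    6   13    5    7    3
226    2   11   25   19    7   45  127  163  154  142   89   24   30    7    4   12    7   27
227    5   10   21   10   12   46  122  174  180  166   95  140   94   30   10   10   22   42
228    4    5    8    5   22   75  116  161  168  149  233  259  135   39    3    2   12   23
229    4    3    6    1   28   96  150  179  181  203  305  323  174   47    2    5    4    9
230    4    5    6    6   31  103  172  206  197  216  318  351  199   56    3    8    4   10
231    3    5    5    5   29  100  172  213  202  214  319  355  214   62    0    5    7    4
232    4    7    9    5   22   90  168  215  203  214  316  354  220   66    3    6    4    4
233    5    5    2    1   30   93  166  221  214  232  311  323  201   62    3    9    4    5
234    6    4    6  
[... 398 characters left out ...]
3   83   84    8    4    3    0    7    2    7    2
239    6    6    6    5    3    6    8   17   62   78   33    1    3    4    5    4    7    2
240    3    4    7    6    6    8    2    6   30   36   13    3    6    5    3    5    4    6
241    8    5    3    4    6    2    4    4    7    5    3    4    3    5    5    5    5    5
242    8    5    4    6    7    9    5    3    2    4    6    8    5    7    4    3    3    5
yel cols [217.72, 217.94, 217.96, 217.95, 217.96, 217.93, 217.86, 217.84, 217.83]
238 0.0 0.0; 239 0.0 0.0; 240 1.0 218.0; 241 113.0 217.62; 242 279.0 217.47; 243 282.0 217.36; 244 146.0 217.28; 245 118.0 217.03; 246 154.0 217.09; 247 9.0 217.56; 248 0.0 0.0; 249 0.0 0.0;
```

View pics/e2.png

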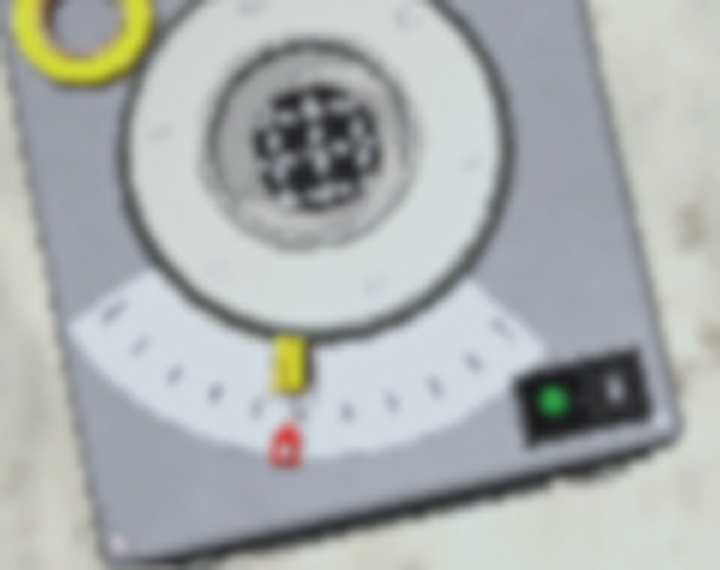

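The rider is unmoved and the pointer at crop (291,410) is still about 2 mm to the right of the mark's axis. One more small push of about 0.02 rad is needed.

Call:
arm_command --steps '[[[-1,0,0],[0,0,0]],[[-1,0,0],[0,0,0]],[[-1,0,0],[0,0,0]],[[-1,0,0],[0,0,0]],[[-1,0,0],[0,0,0]],[[-1,0,0],[0,0,0]],[[-1,0,0],[0,0,0]],[[0,0,0],[0,0,0]]]'

```text
time: 13.45
tool_pos: [507.6, 141.9, 231.2]
orientation: [0.0, 0.668, 0.745, -0.0]
contact_force: [-0.5, 1.3, 0.5]
grip_width: -0.003
grip_force: 0.0
```

Call:
arm_command --steps '[[[0,0,0.6],[0,0,0]],[[0,0,0.6],[0,0,0]],[[0,0,0.6],[0,0,0]],[[0,0,0.6],[0,0,0]],[[0,0,0.5],[0,0,0]],[[0,0,0],[0,0,0]],[[0,0,0],[0,0,0]],[[0,0,0],[0,0,0]]]'

```text
time: 14.45
tool_pos: [507.8, 146.9, 115.8]
orientation: [0.0, 0.665, 0.747, 0.001]
contact_force: [-0.2, -0.2, -0.1]
grip_width: 0.003
grip_force: 0.0
```

Run:
```python
from look import *
o=get_obs();print(o["time"],o["tool_pos"],o["contact_force"]);r=o["tool_pos"][:2]-A;print(wrap(np.arctan2(r[1],r[0])),np.hypot(*r))
p=A+93*np.array([np.cos(3.238),np.sin(3.238)]);d=p-o["tool_pos"][:2]
w,x,y,z=o["orientation"];X=np.array([1-2*(y*y+z*z),2*(x*y+w*z)]);Y=np.array([2*(x*y-w*z),1-2*(x*x+z*z)]);print(d,"units",d@X/40,d@Y/40)
```

```text
14.45 [507.83900709 146.8998844  115.82215436] [-0.22133231 -0.24403527 -0.0894335 ]
3.471167416797837 94.5496500595472
[-3.10715323 21.64811465] units 0.5465518264677571 -0.014681489147842914
```

Call:
arm_command --steps '[[[0.25,-0.01,0],[0,0,0.19]],[[0.15,0,0],[0,0,0]],[[0.1,0,0],[0,0,0]],[[0.05,0,0],[0,0,0]],[[0,0,0],[0,0,0]],[[-0.2,0,0],[0,0,0]],[[-0.3,0,-0.5],[0,0,0]],[[0,0,-1.0],[0,0,0]]]'

```text
time: 15.45
tool_pos: [505.4, 146.6, 174.4]
orientation: [-0.001, 0.673, 0.739, -0.002]
contact_force: [1.5, 0.1, 0.4]
grip_width: -0.0
grip_force: 0.0
```

Call:
arm_command --steps '[[[0,0,-1.0],[0,0,0]],[[1,0,-0.4],[0,0,0]],[[1,0,0],[0,0,0]],[[1,0,0],[0,0,0]],[[1,0,0],[0,0,0]],[[1,0,0],[0,0,0]],[[1,0,0],[0,0,0]],[[1,0,0],[0,0,0]]]'

```text
time: 16.45
tool_pos: [479.7, 427.9, 230.8]
orientation: [-0.0, 0.673, 0.74, -0.0]
contact_force: [0.4, 0.1, 0.1]
grip_width: -0.002
grip_force: 0.0
```

```bash
cp t.pkl t2.pkl; python3 both.py e3;python3 ana.py
```

```text
top [216.9 230.1] 42.8 [506.1 188.2] 91.8 phi 3.025
scene [258.7 186.1] 63.1 [506.3 191.2] 92.0 phi 2.992
red [217.3 243.5] 19.9 123.3 3.036
224   13    5    6   10    1    6    7    4    6    8    5    3    5   13   21   16    2    1
225    4    3   12   14   19   57   66   54   49   34   13    5    1    8   20   13    4    3
226    4   13   23   12   35  112  149  138  139  107   39    8    3    1    1    4   16   29
227    4   10   18   12   64  102  154  153  158  117  104   63   22    6    3   11   30   44
228    5    5    6   27   90  133  163  175  169  220  245  137   39    4    5    7   20   27
229    4    4    4   29   94  141  175  185  208  298  311  173   49    2    3    7    5    8
230    3    6    5   25  100  154  186  184  209  315  321  165   43    2    6    8    3    7
231    5    6    4   28  105  167  207  196  216  320  331  172   43    2    7    4    5    4
232    4    8    4   33  105  173  226  208  216  321  348  196   55    3    6    4    3    4
233    7    7    8   47  113  175  233  220  232  323  330  187   55    3    9    7    4    4
234    5    3    8 
[... 398 characters left out ...]
82  126   89   20    8    5    6    6    4    7    5
239    5    6    4    5    3    3   11   59   87   60   20    4    3    3    4    4    6    3
240    3    5    5    6    9   10    4   27   36   16    3    5    4    5    4    5    5    4
241    7    6    3    4    3    1    4    3    6    3    3    5    5    4    4    6    6    7
242    7    6    3    4    7    6    5    2    1    4    5    8    6    5    4    3    5    5
yel cols [216.87, 217.06, 217.06, 217.0, 216.96, 216.96, 216.9, 216.83, 216.85]
238 0.0 0.0; 239 0.0 0.0; 240 1.0 218.0; 241 111.0 217.59; 242 278.0 217.47; 243 283.0 217.37; 244 147.0 217.28; 245 119.0 217.03; 246 153.0 217.09; 247 11.0 217.55; 248 0.0 0.0; 249 0.0 0.0;
```

Run:
```python
from station import *
import cv2,numpy as np
b=get_image("top")["frame"][219:251,202:234,::-1];a=get_image("scene")["frame"][176:208,238:270,::-1]
f=lambda i:cv2.resize(i,(400,400),interpolation=cv2.INTER_CUBIC)
cv2.imwrite("pics/f.png",np.hstack([f(b),f(a)]))
```

View pics/f.png

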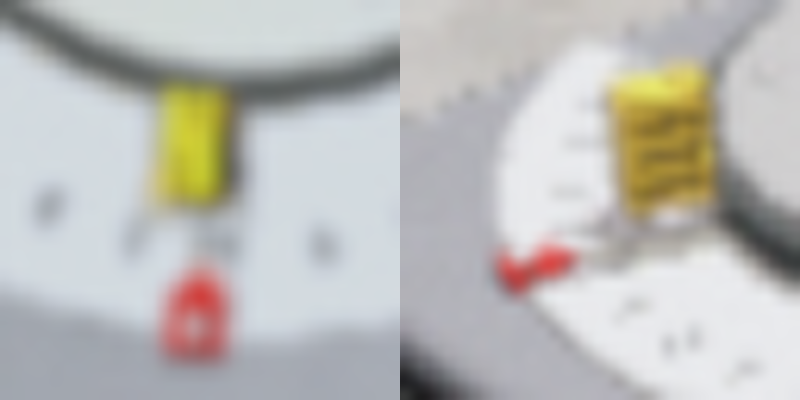

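The left half (top view) shows the rider's point at (205,268), with a light pointer just above it at about (203,230) and the scale digit to its right. The right half (scene view) shows the lever tip meeting the rider's point at (575,260). I'll check the signed difference.

Run:
```python
import pickle
L=lambda n:pickle.load(open(n,"rb"))["frame"].astype(int).sum(2)
a=L("top0.pkl");b=L("t.pkl");c=L("t2.pkl")
for n,d in(("now",b),("before-all",a),("now-first",b-a),("prev-first",c-a)):
    print(n);[print(r,*["%4d"%v for v in d[r,212:226]]) for r in range(235,243)]
```

```text
now
235  622  584  546  498  453  431  404  414  469  545  614  646  652  651
236  596  566  566  561  551  519  491  520  550  578  623  649  651  652
237  568  565  603  620  608  561  531  540  548  591  636  650  655  650
238  562  583  633  645  624  564  519  511  514  588  641  653  653  650
239  594  614  644  651  627  567  531  535  535  597  641  651  652  651
240  634  641  654  648  599  527  514  553  575  619  647  652  652  651
241  648  651  643  604  529  443  438  512  578  631  651  652  651  652
242  651  651  628  542  436  357  354  442  545  621  650  651  652  652
before-all
235  631  631  641  646  647  648  646  628  604  619  643  647  644  646
236  594  592  625  643  645  647  644  613  566  597  638  648  646  647
237  567  570  617  643  646  647  644  600  536  582  637  648  648  647
238  559  582  628  646  648  646  645  600  534  580  636  647  647  646
239  590  609  641  648  638  626  618  595  555  593  638  648  648  647
240  629  635  645  638  603  554  550  569  578  614  643  647  648  646
241  645  647  640  603  525  444  442  509  575 
[... 603 characters left out ...]
  5    5    4    4    6
242    3    4    7    6    5    2   -1    4    5    8    6    5    4    3
prev-first
235    7   -9  -42  -90 -143 -210 -246 -242 -190 -139 -105  -38    2    5
236    9   -2  -23  -54  -78 -116 -162 -145  -49  -38  -57  -26    3    5
237    3    1   -3  -14  -23  -51  -98  -78   15    2  -26  -10    3    4
238    1    3    6    3   -1  -23  -83  -84   -8    4   -3    0    7    2
239    6    5    3    6    8  -17  -62  -78  -33    1    3    4    5    4
240    7    6    6    8    2   -6  -30  -36  -13    3    6    5    3    5
241    3    4    6    2    4    4   -3   -5    3    4    3    5    5    5
242    4    6    7    9    5    3   -2    4    6    8    5    7    4    3
```

Call:
arm_command --steps '[[[-1,0,0],[0,0,0]],[[-1,0,0],[0,0,0]],[[-1,0,0],[0,0,0]],[[-1,0,0],[0,0,0]],[[-1,0,0],[0,0,0]],[[-1,0,0],[0,0,0]],[[-1,0,0],[0,0,0]],[[0,0,0],[0,0,0]]]'

```text
time: 17.65
tool_pos: [506.7, 142.9, 231.4]
orientation: [0.0, 0.675, 0.737, -0.0]
contact_force: [-0.1, 0.8, 0.0]
grip_width: 0.0
grip_force: 0.0
```

Call:
arm_command --steps '[[[0,0,0.6],[0,0,0]],[[0,0,0.6],[0,0,0]],[[0,0,0.6],[0,0,0]],[[0,0,0.6],[0,0,0]],[[0,0,0.5],[0,0,0]],[[0,0,0],[0,0,0]],[[0,0,0],[0,0,0]],[[0,0,0],[0,0,0]]]'

```text
time: 18.65
tool_pos: [507.1, 148.7, 115.9]
orientation: [0.0, 0.673, 0.74, 0.001]
contact_force: [-0.4, -0.5, 0.4]
grip_width: -0.001
grip_force: 0.0
```

Run:
```python
from look import *
o=get_obs();print(o["time"],o["tool_pos"],o["contact_force"]);r=o["tool_pos"][:2]-A;print(wrap(np.arctan2(r[1],r[0])),np.hypot(*r))
p=A+93*np.array([np.cos(3.231),np.sin(3.231)]);d=p-o["tool_pos"][:2]
w,x,y,z=o["orientation"];X=np.array([1-2*(y*y+z*z),2*(x*y+w*z)]);Y=np.array([2*(x*y-w*z),1-2*(x*x+z*z)]);print(d,"units",d@X/40,d@Y/40)
```

```text
18.65 [507.05802764 148.70577525 115.85939892] [-0.35678828 -0.47614263  0.43042267]
3.4504589841049724 94.72444750266541
[-2.38656936 20.49041485] units 0.5156165151188395 -0.0104891358040481
```

Call:
arm_command --steps '[[[0.25,-0.01,0],[0,0,0.07]],[[0.15,0,0],[0,0,0]],[[0.08,0,0],[0,0,0]],[[0.036,0,0],[0,0,0]],[[0,0,0],[0,0,0]],[[-0.2,0,0],[0,0,0]],[[-0.3,0,-0.5],[0,0,0]],[[0,0,-1.0],[0,0,0]]]'

```text
time: 19.65
tool_pos: [505.0, 147.2, 174.4]
orientation: [-0.0, 0.676, 0.737, -0.002]
contact_force: [0.6, 1.3, 0.3]
grip_width: 0.003
grip_force: 0.0
```

Call:
arm_command --steps '[[[0,0,-1.0],[0,0,0]],[[1,0,-0.4],[0,0,0]],[[1,0,0],[0,0,0]],[[1,0,0],[0,0,0]],[[1,0,0],[0,0,0]],[[1,0,0],[0,0,0]],[[1,0,0],[0,0,0]],[[1,0,0],[0,0,0]]]'

```text
time: 20.65
tool_pos: [481.3, 428.7, 230.8]
orientation: [-0.0, 0.675, 0.737, -0.0]
contact_force: [-0.4, -0.1, -0.0]
grip_width: 0.003
grip_force: 0.0
```

```bash
cp t.pkl t3.pkl; python3 both.py e4;python3 ana.py | sed -n '11,19p;20,40p'
python3 - <<'E'
from look import *
o=get_obs();print(o["tool_pos"],o["orientation"])
th=np.radians(12.33);X=np.array([np.cos(th),np.sin(th)]);Y=np.array([-X[1],X[0]])
for n,p in(("green",(490.3,79.3)),("bezel",(493.06,67.04))):
    d=np.array(p)-A;print(n,"in box frame",d@X+20,d@Y)
E
```

```text
top [216.8 230.1] 43.1 [506.  188.5] 91.9 phi 3.021
scene [258.7 186. ] 62.3 [506.7 191.9] 91.8 phi 2.984
red [217.3 243.5] 19.7 123.3 3.036
234    6    3    8   55  106  165  232  241  264  303  248  136   38    1    5    4    5    4
235    3    3    5   47   86  126  183  221  239  212  124   64   24    1    8    6    4    7
236    4    7    1   24   51   63   91  139  157   97   10    5    3    3    6    5    5    3
237    4    5    1    5   13   21   50  105  127   75    1   15    6    4    4    3    7    6
238    6    8    4    3    5    6   44  103  116   81   23    5    6    5    5    4    5    4
239    6    6    5    7    5    2   22   60   60   35   10    3    5    5    5    2    6    5
240    4    3    6    8    7    7    5   18   15    4    0    6    3    5    5    6    6    6
241    7    5    5    4    5    3    3    3    3    7    5    3    3    3    5    5    4    3
242    7    4    5    5    6    6    6    2    1    4    7    6    4    5    3    2    7    7
yel cols [216.75, 216.95, 216.97, 216.95, 216.9, 216.81, 216.71, 216.63, 216.59]
238 0.0 0.0; 239 0.0 0.0; 240 0.0 0.0; 241 112.0 217.56; 242 278.0 217.47; 243 283.0 217.36; 244 145.0 217.28; 245 121.0 217.02; 246 153.0 217.1; 247 10.0 217.6; 248 0.0 0.0; 249 0.0 0.0; [479.09132019 433.02160652 229.92835296] [-1.12444459e-03  6.72895014e-01  7.39737133e-01  9.65282303e-05]
green in box frame -105.50174529756644 -73.08592153940968
bezel in box frame -105.42343188551608 -85.65250687551006
```

The pointer is on the mark to within about 0.5 mm. Now the rocker.

Call:
arm_command --steps '[[[-1,-0.067,0],[0,0,0]],[[-1,-0.067,0],[0,0,0]],[[-1,-0.067,0],[0,0,0]],[[-1,-0.067,0],[0,0,0]],[[-1,-0.067,0],[0,0,0]],[[-1,-0.067,0],[0,0,0]],[[-1,-0.067,0],[0,0,0]],[[-1,-0.067,0],[0,0,0]]]'

```text
time: 21.75
tool_pos: [487.8, 105.1, 231.0]
orientation: [-0.0, 0.675, 0.737, 0.0]
contact_force: [0.4, -0.0, -0.7]
grip_width: -0.003
grip_force: 0.0
```

Call:
arm_command --steps '[[[-0.71,0,0],[0,0,-0.6]],[[0,0,0.5],[0,0,-0.6]],[[0,0,0.5],[0,0,0]],[[0,0,0.5],[0,0,0]],[[0,0,0.5],[0,0,0]],[[0,0,0.5],[0,0,0]],[[0,0,0.25],[0,0,0]],[[0,0,0],[0,0,0]]]'

```text
time: 22.75
tool_pos: [490.2, 78.6, 120.6]
orientation: [-0.0, 0.628, 0.778, -0.0]
contact_force: [-0.2, 0.1, -0.3]
grip_width: -0.001
grip_force: 0.0
```

Run:
```python
from look import *
o=get_obs();print(o["time"],o["tool_pos"],o["orientation"],o["contact_force"])
d=get_image("scene");cv2.imwrite("pics/g.png",cv2.resize(d["frame"][150:240,220:340,::-1],None,fx=6,fy=6,interpolation=2))
```

```text
22.75 [490.22832367  78.56828208 120.63026914] [-2.72573319e-04  6.27747729e-01  7.78416649e-01 -4.85569770e-04] [-0.17837015  0.12041437 -0.27243041]
```

View pics/g.png

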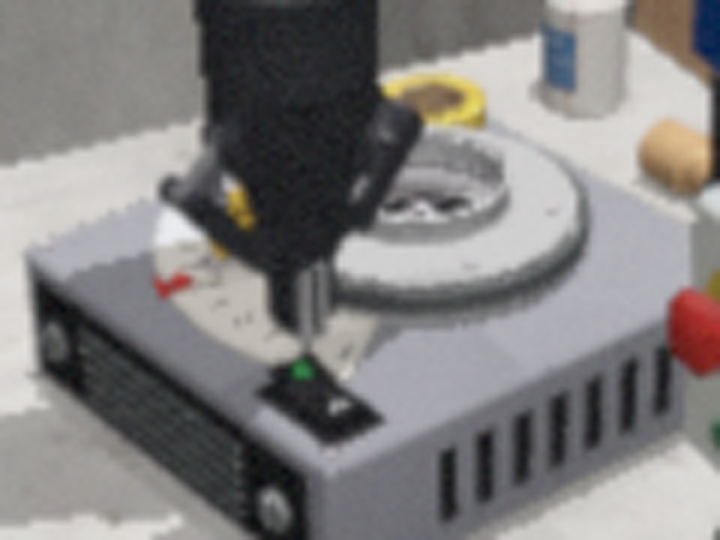

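The fingertip hangs over the green-dot half at crop (302,370), about 5 mm short of the point I chose. I'll shift it outward and press.

Call:
arm_command --steps '[[[0.14,0,0],[0,0,0]],[[0,0,0.2],[0,0,0]],[[0,0,0.15],[0,0,0]],[[0,0,0.08],[0,0,0]],[[0,0,0.08],[0,0,0]],[[0,0,0.08],[0,0,0]],[[0,0,0.04],[0,0,0]],[[0,0,0],[0,0,0]]]'

```text
time: 23.8
tool_pos: [489.5, 84.5, 95.7]
orientation: [0.0, 0.628, 0.779, -0.0]
contact_force: [1.7, -0.4, 0.1]
grip_width: 0.004
grip_force: 0.0
```

Call:
arm_command --steps '[[[0,0,0.02],[0,0,0]],[[0,0,0.02],[0,0,0]],[[0,0,0],[0,0,0]],[[0,0,0],[0,0,0]],[[0,0,0],[0,0,0]],[[0,0,0],[0,0,0]],[[0,0,0],[0,0,0]],[[0,0,0],[0,0,0]]]'

```text
time: 24.8
tool_pos: [489.6, 84.4, 95.3]
orientation: [-0.0, 0.628, 0.778, 0.001]
contact_force: [-5.4, -1.2, 21.2]
grip_width: -0.003
grip_force: 10.2
```

Hard stop reached at z ≈ 95.3 mm with 21 N, so the half is fully down. Retreating now.

Call:
arm_command --steps '[[[0,0,-0.3],[0,0,0]],[[0,0,-1],[0,0,0]],[[0,0,-1],[0,0,0]],[[0,0,-1],[0,0,0]],[[0,0,0],[0,0,0]],[[1,0,0],[0,0,0]],[[1,0,0],[0,0,0]],[[1,0,0],[0,0,0]]]'

```text
time: 25.8
tool_pos: [463.2, 202.6, 225.4]
orientation: [-0.0, 0.628, 0.778, -0.0]
contact_force: [-0.1, -0.1, 1.5]
grip_width: -0.001
grip_force: 0.0
```

Call:
arm_command --steps '[[[1,0,0],[0,0,0]],[[1,0,0],[0,0,0]],[[1,0,0],[0,0,0]],[[1,0,0],[0,0,0]],[[1,0,0],[0,0,0]],[[0,0,0],[0,0,0]],[[0,0,0],[0,0,0]],[[0,0,0],[0,0,0]]]'

```text
time: 26.8
tool_pos: [422.0, 395.9, 225.9]
orientation: [0.0, 0.628, 0.778, -0.0]
contact_force: [-0.2, -0.2, -0.4]
grip_width: 0.003
grip_force: 0.0
```

```bash
python3 both.py h
python3 - <<'E'
from look import *
for n,B,f in(("top",(250,225,285,250),"top0.pkl"),("scene",(258,200,290,222),"scene0.pkl")):
    for d in(pickle.load(open(f,"rb")),get_image(n)):
        C=chans(d)["gre"];p,a=cen(C,B);print(n,"green",p.round(2),a.round())
E
```

```text
top [216.8 230.1] 43.2 [506.  188.5] 91.9 phi 3.021
scene [258.7 186. ] 62.7 [506.6 191.9] 91.8 phi 2.984
red [217.3 243.5] 19.8 123.3 3.036
top green [261.73 236.28] 478.0
top green [261.22 236.62] 506.0
scene green [269.93 211.24] 267.0
scene green [269.85 212.68] 161.0
```

```bash
python3 -c "
from station import *
print(finish_job())"
```

```text
the job is handed in; nothing more can be done
None
```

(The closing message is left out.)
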